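# Load a check valve into the test press

### The arm

A 6-joint arm with a two-finger parallel gripper is mounted at the origin on the work surface. World frame = base frame: x ahead of the robot, y to its left, z up, the work surface at z = 0. Lengths are in mm, angles in degrees, forces in N, time in s.
With the tool pointing down it reaches from about 250 to 725 mm from the base axis. Payload 9.7 kg.
Tool frame: the origin (TCP) lies at the very end of the fingers, on their centre line; the grasp point (between the pads) lies 19 mm behind it; z points along the fingers, y is the line along which they close (so a half turn about z gives the same grasp; the last joint's range is limited). The gripper opens to 85 mm and grips with 20 to 120 N. Pads are 22 mm wide; open, the fingers measure 114 mm over their backs; the gripper's body (76 mm by 85 mm) begins 54 mm behind the grasp point. The pads swing forward as they close: fully open they stand 13 mm farther back than shut.
Start: joints at [72.078, 4.979, 10.078, 95.1, 0, 90], TCP at [169.245, 523.31, 231.284] pointing down, gripper open.
Joint ranges: [-179.16, 179.16], [-48.56, 103.87], [-65.8, 70.77], [-126.05, 130.52], [-82.76, 87.17], [-180, 180]. Speed limits (degrees/s): [127.2, 127.2, 147.25, 180, 180, 180].

### API

Orientations are given as a 3x3 rotation matrix whose columns are the frame's x, y, z axes.
In Python, from cell import arm, planner, imaging, ticket gives the robot as it stands. The module is installed in compiled form; this text tells all that it offers. Calls block until the motion is done:
- arm.move_pose(position, orientation): joint-space move of the TCP to a pose.
- arm.line_to(position, rot=None, feed=150): straight line of the TCP; rot=None keeps the orientation; feed is the mean speed in mm/s.
- arm.move_joints(angles): joint-space move.
- arm.grip(opening, grip_force=None): opening from 0.0 (shut) to 1.0 (fully open); grip_force is the grip in N (None keeps the last); returns when the fingers have stopped.
- arm.dwell(seconds).
- planner.ik(position, orientation): joint angles nearest the present ones, or None.
- imaging.grab_frame(name): name is "scene" or "top"; returns (picture, depth): 420x560x3 uint8, red, green, blue; 420x560 float32, mm along the optical axis (not along the pixel's ray), 0 where there is no reading.
- imaging.get_calibration(name): a dict with "fx", "fy", "cx", "cy" (pixels), "rvec" (rotation vector, rad) and "tvec" (3), from world to camera coordinates, as OpenCV has them. Camera axes: x right, y down, z forward; pixel columns grow to the right and rows downward; lengths in mm; the calibration is good to about 2 mm. A picture is of the moment at which its call begins. get_calibration takes no time and is no camera call.
A pose or a line that the arm cannot do raises arm.IKError and nothing moves.
- ticket.sign_off(): hands the job in; it is judged then, once.
Readings, each from a call of its own:
- arm.current_time_s(): time.
- arm.current_q(): joint angles.
- arm.current_qvel(): joint speeds.
- arm.current_tau(): joint torques, N m.
- arm.current_tool_pos(): TCP position.
- arm.current_orientation(): TCP orientation.
- arm.current_contact_force(): force on the tool from outside, world axes, zero at the start.
- arm.current_torque(): the same for the moment, N m.
- arm.current_grip_width(): opening from 0.0 (shut) to 1.0 (fully open).
- arm.current_finger_force(): force on a finger pad.
Only numpy, scipy, OpenCV 4.12 (cv2) and the standard library are available. Lean on these libraries where they do the work, as an engineer would, in place of code of your own. Each camera call takes 0.05 s, during which the arm holds its last target. There are 200 camera calls.

### The job

Load the check valve for its pressure test: on the round platen of the pulled-out tray stack the blue seal disc, then the steel check valve, then the dark steel cap disc, all centred so that no disc sticks out over the platen's edge or sits noticeably off the one below. Set each disc down on its seat, do not drop it. Then push the tray all the way in under the press screw with the stack still centred, and leave the two black plugs on the mat where they stand.

Things in the scene. Friction and masses are not known exactly. Their poses are not given: they have to be found in the camera images.
- seal_centre (a point): Loose blue seal disc (blue rubber bonded on a steel back), rigid, 60 mm diameter, 12 mm thick, 0.16 kg, small dark blind hole in its face. Lies flat, face up, on the brown 3 mm thick cardboard mat right of the press, like the valve, the cap and the two plugs; their places on the mat are swapped about. Point: its centre, half-way up; z up.
- valve_centre (a point): Loose bright steel wafer check valve: a disc 60 mm in diameter, 19 mm thick, 0.3 kg, shallow groove round its rim, open bore on top with a brass closing disc and three spokes. Lies flat, right side up, on the mat. Point: its centre, half-way up; z up.
- cap_centre (a point): Loose dark steel cap disc, 60 mm diameter, 14 mm thick, 0.25 kg, orange rubber on its underside, a shallow conical dimple on top, no stem. Lies flat, right side up, on the mat. Point: its centre, half-way up; z up.
- platen (a point): Top centre of the round aluminium platen (76 mm diameter, 12 mm high, small dark water inlet in the middle) fixed on the sliding tray; its top face is 42 mm above the table. z up; x is level and points the way the tray slides in, within 0.15 rad of world +y. The tray is a steel plate 120 mm wide, top 30 mm above the table, reaching 45 mm past the platen's centre towards the press, 163 mm the other way.
- tray_handle (a point): Middle of the level bar of the red bow handle at the tray's outer end: bar 12 mm thick, 90 mm long along the platen's y axis, its centre 65 mm above the table and 35 mm above the tray. It can be pinched from above or pushed. It lies 150 mm from the platen's centre along the platen's -x and moves with the tray.
- tray (a joint): How far the tray is pushed in, in m along the platen's x axis: 0 fully out, 0.20 fully in against its stop, platen under the screw. Starts at 0 to 0.04. Slides with about 4 N of friction and stays where it is left.
- press: Fixed screw press on the left of the table. Origin: on the table under the screw's axis; its x axis is the way the tray slides in. Frame 60 mm deep (x), 288 mm wide (y), side bars 270 mm and screw 351 mm high; a gauge stands 72 mm out in front of one bar. The pressure foot hangs 99 mm above the table: a finished stack (45 mm high, top at 87 mm) passes beneath, a gripper does not.
- plug_a_base (a point): Bystander: black test plug, a disc 64 mm in diameter with a stem in the middle, 47 mm tall in all, loose on the mat. Point: on its axis 9 mm above its underside. Leave it where it is.
- plug_b_base (a point): Bystander: a second black test plug like the first, loose on the mat. Point: on its axis 9 mm above its underside. Leave it where it is.
Mind the look-alikes: they are no part of the job. What is meant by the part that bears seal_centre is not yellow, and is the larger of those in its own colour. What is shaped like the part that bears valve_centre but red is not meant.

How it is judged:
By the outcome, as a careful person would: the job done as asked, in the order asked, and still so for the second after the job is handed in, with the robot touching nothing.
It also fails if it takes over 72 s, if anything falls off the work surface, if the arm or the gripper's body presses on something with over 40 N, if the wrist force passes 120 N, or if a joint passes its speed limit or range.

## Working session

There is one attempt and no reset: what is moved stays moved. The work goes in short steps, each a Python script; the robot and the scene stay as the last script left them, time stands still between calls to the robot, and variables do not carry over. Pictures are saved under pics/ and viewed, at most 10 in all, crops included, and the job is handed in when it is done.

```bash
mkdir -p pics; cat > h.py <<'E'
import numpy as np, cv2
from cell import arm, planner, imaging, ticket
def grab(n):
    p,d=imaging.grab_frame(n); c=imaging.get_calibration(n)
    R=cv2.Rodrigues(np.array(c["rvec"],float))[0]; t=np.array(c["tvec"],float).ravel()
    v,u=np.mgrid[0:420,0:560]
    P=np.stack([(u-c["cx"])/c["fx"]*d,(v-c["cy"])/c["fy"]*d,d],-1)
    W=(P-t)@R
    W[d==0]=np.nan
    return p,W
def save(p,name,crop=None,s=1):
    if crop: p=p[crop[1]:crop[3],crop[0]:crop[2]]
    cv2.imwrite("pics/"+name,cv2.resize(p[:,:,::-1],None,fx=s,fy=s,interpolation=cv2.INTER_CUBIC))
E
python3 - <<'E'
from h import *
for n in("top","scene"):
    p,W=grab(n); save(p,n+"1.png",s=1.4); np.savez(n+".npz",p=p,W=W)
    c=imaging.get_calibration(n); R=cv2.Rodrigues(np.array(c["rvec"]))[0]; print(n,-R.T@np.array(c["tvec"]).ravel(),c["fx"])
E
```

```text
top [ 467.48288237   45.30516703 1238.56833897] 524.8267007600059
scene [1072.36813216  515.09292742  886.09371708] 463.06439729475994
```

View pics/top1.png

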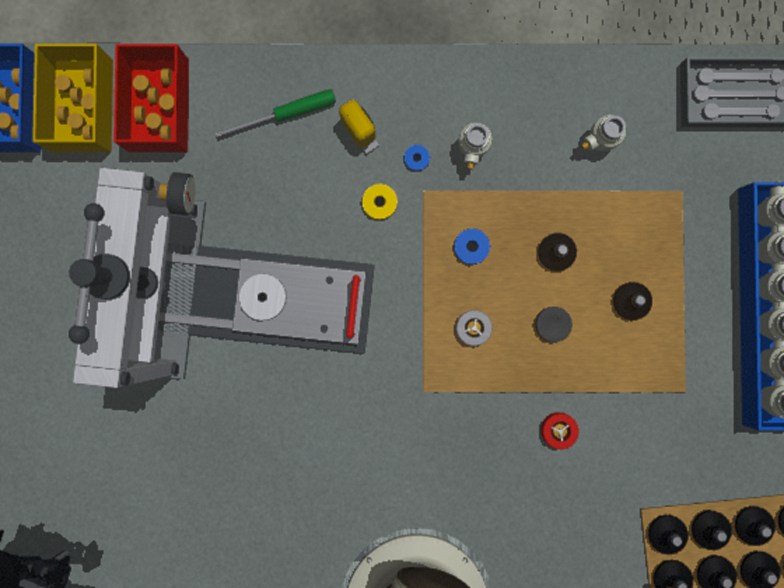

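View pics/scene1.png

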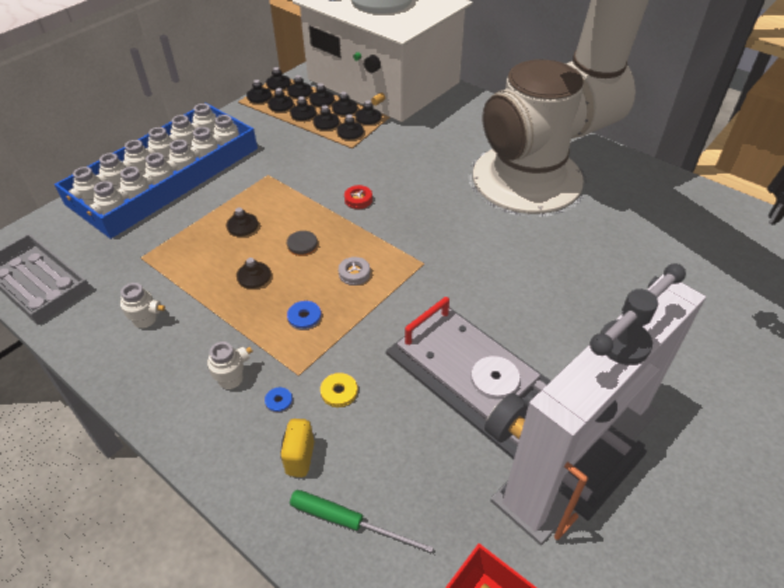

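The top view shows the mat with the seal at about (472,246), valve (473,328), cap (553,324), and plugs (557,252) and (632,300). The platen is at (262,297), the handle bar at (352,307), and the press screw near (105,277). The decoys (red valve, yellow disc, small blue disc) are all off the mat. I'll measure these next.

```bash
cat > meas.py <<'E'
from h import *
def circ(W,c,z0,z1,r):
    m=(np.hypot(W[...,0]-c[0],W[...,1]-c[1])<r+12)&(W[...,2]>z0)&(W[...,2]<z1)
    q=W[m][:,:2]
    if len(q)<20: return None
    zt=np.median(W[m][:,2])
    # hull -> least squares circle
    h=cv2.convexHull(q.astype(np.float32))[:,0]
    (x,y),rr=cv2.minEnclosingCircle(h)
    A=np.c_[2*h,np.ones(len(h))];s=np.linalg.lstsq(A,(h**2).sum(1),rcond=None)[0]
    return np.round([x,y,rr,s[0],s[1],np.sqrt(s[2]+s[:2]@s[:2]),zt,len(q)],1)
E
python3 - <<'E'
from meas import *
px=dict(seal=(472,230),valve=(473,313),cap=(553,324),pa=(545,262),pb=(625,308),platen=(262,280))
z=dict(seal=(10,20),valve=(17,27),cap=(12,22),pa=(5,60),pb=(5,60),platen=(37,48))
T=np.load("top.npz");S=np.load("scene.npz");c0={}
for k,(u,v) in px.items():
    c=T["W"][int(v/1.4),int(u/1.4)]; print(k,np.round(c))
    r=38 if k=="platen" else 30
    a=circ(T["W"],c,*z[k],r);print("  top",a)
    print("  scn",circ(S["W"],a[3:5] if a is not None else c,*z[k],r))
for n,D in(("top",T),("scene",S)):
    p=D["p"].astype(int);W=D["W"]
    m=(p[...,0]>110)&(p[...,1]<60)&(p[...,2]<60)&(W[...,2]>50)&(W[...,2]<80)&(W[...,1]<350)
    q=W[m];print(n,"bar",len(q),cv2.minAreaRect(q[:,:2].astype(np.float32)),np.median(q[:,2]))
    (vx,vy,_,_)=cv2.fitLine(q[:,:2].astype(np.float32),cv2.DIST_L2,0,.01,.01).ravel();print(vx,vy)
E
```

```text
seal [628. -91.  17.]
  top [602.9 -90.2  29.6 606.3 -91.1  26.1  14.6 325. ]
  scn [600.2 -93.1  32.  599.9 -92.1  30.1  14.3 340. ]
valve [490. -89.  26.]
  top [465.  -93.   29.6 470.  -92.3  26.6  21.1 288. ]
  scn [463.5 -94.4  31.3 463.8 -94.   29.8  21.1 264. ]
cap [ 471. -226.   12.]
  top [ 470.7 -227.    30.2  470.8 -226.7   29.7   15.6  473. ]
  scn [ 469.8 -225.8   31.4  470.4 -226.    30.2   16.4  261. ]
pa [ 574. -212.   17.]
  top [ 573.9 -212.5   41.5  574.6 -212.8   40.4   17.7  492. ]
  scn [ 574.7 -212.9   41.7  575.1 -212.4   40.3   18.8  339. ]
pb [ 497. -344.   16.]
  top [ 497.3 -344.9   41.7  497.4 -345.    40.9   17.2  580. ]
  scn [ 497.6 -345.1   41.6  498.2 -344.2   39.9   18.6  313. ]
platen [542. 255.  40.]
  top [516.  254.7  37.6 520.7 255.   33.8  41.6 668. ]
  scn [513.8 254.2  38.8 513.6 253.8  37.5  41.7 777. ]
top bar 202 ((498.69989013671875, 105.30471801757812), (10.336993217468262, 97.10486602783203), 83.98574829101562) 69.2281953480749
0.99442804 -0.10541775
scene bar 158 ((501.0517883300781, 107.11395263671875), (7.946035861968994, 95.94540405273438), 84.28915405273438) 68.93779558222899
0.99479854 -0.101862244
```

```bash
cat >> meas.py <<'E'
def it(W,c,z0,z1,r):
    for _ in range(6): 
        a=circ(W,c,z0,z1,r-9); c=(np.array(a[3:5])+np.array(a[:2]))/2
    a=circ(W,c,z0,z1,r+1-12)if 0 else circ(W,c,z0,z1,r-6)
    return a
E
cat >> h.py <<'E'
R0=np.array([[1,0,0],[0,-1,0],[0,0,-1.]])
def st(): return np.round(arm.current_time_s(),2),np.round(arm.current_tool_pos(),1),np.round(arm.current_contact_force(),1),round(arm.current_grip_width(),3),np.round(arm.current_finger_force(),1)
E
python3 - <<'E'
from meas import *
T=np.load("top.npz");S=np.load("scene.npz")
for k,c,z in(("seal",(601,-92),(10,20)),("valve",(464.5,-93),(17,27)),("cap",(470.5,-226),(12,22)),("platen",(514.5,254.3),(37,48))):
    r=38 if k=="platen" else 30
    print(k,it(T["W"],c,*z,r),it(S["W"],c,*z,r))
print(np.round(arm.current_orientation(),2),st())
for R in(R0,R0@np.diag([-1,-1,1])): print(planner.ik([600,-92,20],R),planner.ik([515,254,60],R))
arm.move_pose([330,60,220],R0); print(st())
E
```

```text
seal [601.2 -90.6  29.9 601.2 -90.7  29.4  14.5 449. ] [600.2 -93.1  32.  599.9 -92.1  30.1  14.3 340. ]
valve [464.7 -92.8  29.8 464.8 -93.1  29.4  21.2 394. ] [463.5 -94.4  31.3 463.8 -94.   29.8  21.1 264. ]
cap [ 470.7 -227.    30.2  470.8 -226.7   29.7   15.6  473. ] [ 469.8 -225.8   31.4  470.4 -226.    30.2   16.4  261. ]
platen [514.2 255.   38.2 514.5 254.7  37.5  41.6 848. ] [513.8 254.2  38.8 513.6 253.8  37.5  41.7 777. ]
[[-0.95  0.31 -0.  ]
 [ 0.31  0.95 -0.  ]
 [-0.   -0.   -1.  ]] (np.float64(0.1), array([169.2, 523.1, 230.7]), array([ 0.5, -0.2, -0.3]), 1.002, np.float64(0.0))
[ -8.71745696  13.86258984  -3.29622066  72.8411895    0.
 171.28254304] [  26.2526941     8.40217811   -5.12933402   76.46848787    0.
 -153.7473059 ]
[-8.71745696 13.86258984 -3.29622066 72.8411895   0.         -8.71745696] [26.2526941   8.40217811 -5.12933402 76.46848787  0.         26.2526941 ]
(np.float64(3.86), array([330. ,  60.1, 220. ]), array([-0.4, -0.5, -0.3]), 0.999, np.float64(0.0))
```

```bash
cat >> h.py <<'E'
R1=R0@np.diag([-1,-1,1])
E
python3 - <<'E'
from h import *
arm.move_pose([600.6,-91.5,80],R1); arm.grip(0.84); print(st())
arm.line_to([600.6,-91.5,12],feed=120); print(st())
for z in (8,5,2,0,-2):
    arm.line_to([600.6,-91.5,z],feed=60); s=st(); print(s)
    if s[2][2]>3: arm.line_to([600.6,-91.5,z+3],feed=60);break
p,W=grab("scene"); save(p,"pick1.png",(150,170,300,280),5)
print(st())
E
```

```text
(np.float64(6.53), array([600.6, -91.4,  80.2]), array([-0.4,  0.2,  0.2]), 0.837, np.float64(0.0))
(np.float64(7.25), array([601. , -91.6,  12.7]), array([-0.5,  0.7,  0.7]), 0.841, np.float64(0.0))
(np.float64(7.5), array([600.8, -91.5,   8.4]), array([0.6, 0.4, 0. ]), 0.839, np.float64(0.0))
(np.float64(7.75), array([600.5, -91.5,   4.9]), array([1.2, 0.5, 0.1]), 0.839, np.float64(0.0))
(np.float64(8.0), array([600.4, -91.5,   1.7]), array([-0. , -0.1, -0.4]), 0.838, np.float64(0.0))
(np.float64(8.25), array([ 6.005e+02, -9.150e+01, -2.000e-01]), array([-0.1,  0.1,  0.1]), 0.841, np.float64(0.0))
(np.float64(8.5), array([600.5, -91.5,  -2.2]), array([-0.6, -0.1, -0.2]), 0.837, np.float64(0.0))
(np.float64(8.55), array([600.5, -91.5,  -2.1]), array([-0.2,  0.1, -0.4]), 0.841, np.float64(0.0))
```

View pics/pick1.png

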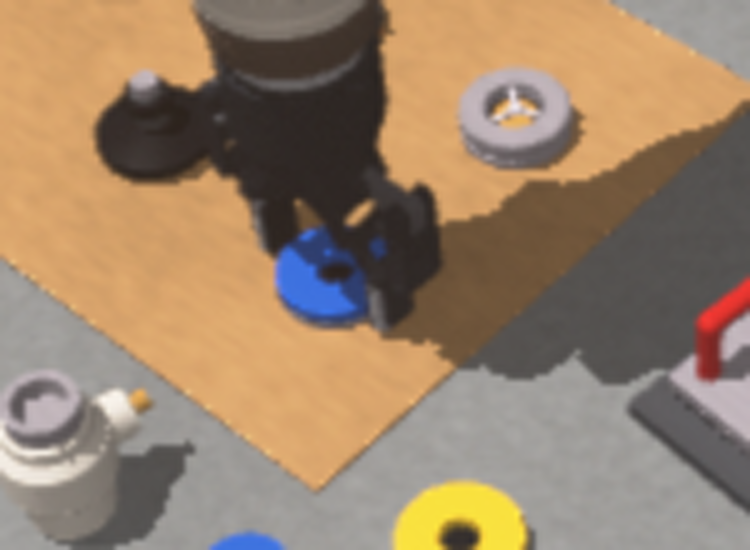

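The crop shows the fingers straddling the blue seal, with the right finger tip at crop (385,330), level with the disc's lower part. There's been no contact yet, so I'll grip and lift.

```bash
python3 - <<'E'
from h import *
arm.line_to([600.6,-91.5,0.5],feed=60)
arm.grip(0.5,40); print(st())
arm.line_to([600.6,-91.5,100],feed=200); print(st())
arm.move_pose([514.0,254.3,75],R1); print(st())
arm.line_to([514.0,254.3,44],feed=120); print(st())
p,W=grab("scene"); save(p,"place1.png",(280,200,440,320),5)
E
```

```text
(np.float64(9.07), array([600.8, -91.6,   1.1]), array([-2. ,  0.4,  6. ]), 0.675, np.float64(42.9))
(np.float64(9.72), array([600.1, -91.4,  98.5]), array([-0.4,  1.6, -1.1]), 0.681, np.float64(43.3))
(np.float64(11.07), array([514.4, 253.5,  74.9]), array([-0.1,  1.1, -1.6]), 0.68, np.float64(43.3))
(np.float64(11.48), array([514. , 253.5,  43.8]), array([ 0.6,  0.3, -2.1]), 0.68, np.float64(43.3))
```

View pics/place1.png

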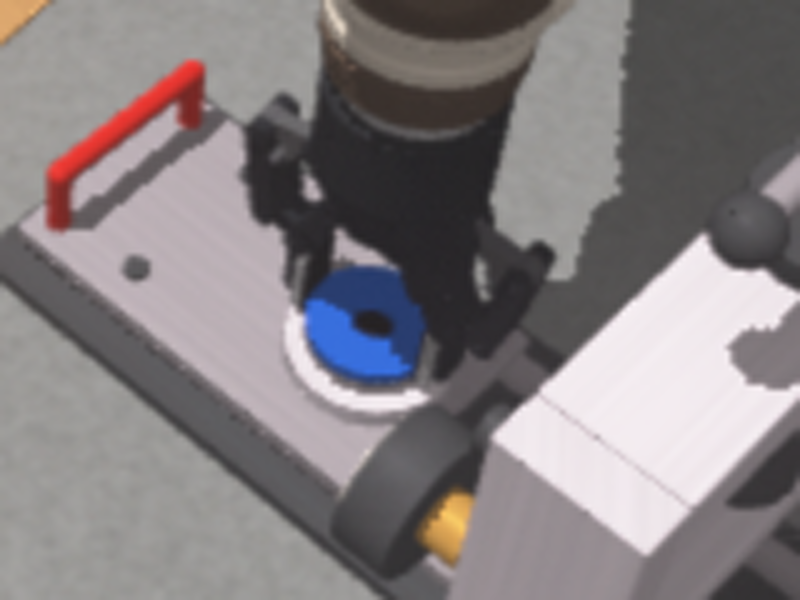

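The crop shows the seal held level about 4 mm above the platen, roughly centred (disc (370,325), platen (375,345)). I'll lower it until it touches, then release.

```bash
cat >> h.py <<'E'
def seat(x,y,z,zmin,thr=2.5):
    f0=np.mean([arm.current_contact_force()[2] for _ in range(5)])
    while z>zmin:
        z-=0.7; arm.line_to([x,y,z],feed=20)
        f=arm.current_contact_force()[2]
        if f-f0>thr: break
    print("seat",z,f0,f,st())
    arm.grip(0.75); arm.grip(0.86)
    arm.line_to([x,y,z+45],feed=200); 
E
python3 - <<'E'
from h import *
seat(514,254.3,42.2,38)
arm.move_pose([464.3,-93.5,90],R1); print(st())
from meas import *
for n in("top","scene"):
    p,W=grab(n); save(p,n+"2.png",(100,150,400,300) if n=="top" else None,2 if n=="top" else 1)
    for nm,c,z,r in(("seal",(514,254),(48,60),30),("platen",(514,254),(38,46),38),("valve",(464.5,-93),(17,27),30),("cap",(470.5,-226),(12,22),30)):
        try: print(n,nm,it(W,c,*z,r))
        except Exception as e: print(n,nm,e)
E
```

```text
seat 39.39999999999999 -1.8740948559117327 5.575866147925914 (np.float64(12.55), array([514. , 254.3,  40.1]), array([-2.6, -1.1,  5.6]), 0.682, np.float64(43.9))
(np.float64(14.74), array([464.5, -92.9,  89.8]), array([-0.1,  0.1, -0.5]), 0.859, np.float64(0.0))
top seal [514.8 255.1  30.2 514.7 255.   29.6  53.2 527. ]
top platen [514.5 254.5  37.9 514.5 254.7  37.3  41.7 288. ]
top valve 'NoneType' object is not subscriptable
top cap 'NoneType' object is not subscriptable
scene seal [513.  255.1  31.3 513.7 254.5  29.9  53.5 489. ]
scene platen [513.8 253.9  38.6 514.  253.9  37.7  41.7 260. ]
scene valve [463.6 -92.7  32.2 464.2 -92.8  30.   21.3 260. ]
scene cap [ 469.7 -226.5   31.7  470.6 -226.8   30.2   16.5  261. ]
```

The seal is centred to about 0.5 mm. Next is the valve, then the cap.

```bash
cat >> h.py <<'E'
def pick(x,y,g,rise):
    arm.line_to([x,y,g],feed=120); arm.grip(0.5,40); print("grip",st())
    arm.line_to([x,y,g+rise],feed=250)
E
python3 - <<'E'
from h import *
from meas import *
pick(464.3,-93.3,4,120); print(st())
arm.move_pose([514,254.2,90],R1); arm.line_to([514,254.2,58.5],feed=100); print(st())
seat(514,254.2,58.0,53)
arm.move_pose([470.6,-226.5,90],R1)
for n in("top","scene"):
    p,W=grab(n); 
    if n=="scene": save(p,"scene3.png",(270,180,430,300),5)
    for nm,c,z,r in(("valve",(514,254),(66,80),30),("seal",(514,254),(48,58),30),("platen",(514,254),(38,46),38)):
        try: print(n,nm,it(W,c,*z,r))
        except Exception as e: print(n,nm,e)
print(st())
E
```

```text
grip (np.float64(15.99), array([465.1, -93.5,   5.4]), array([-2. , -1. ,  4.3]), 0.682, np.float64(42.4))
(np.float64(16.62), array([464. , -93.2, 122.8]), array([ 0.2,  0.3, -3.6]), 0.684, np.float64(43.6))
(np.float64(18.42), array([513.9, 253.4,  58.1]), array([ 0.8, -0.5, -2.7]), 0.685, np.float64(43.6))
seat 55.89999999999999 -2.6815763602312104 3.322252625518417 (np.float64(19.17), array([514.1, 254.2,  56.5]), array([-3.8, -0.4,  3.3]), 0.683, np.float64(44.2))
top valve [514.4 254.8  30.2 514.  254.7  29.4  71.8 500. ]
top seal [513.6 248.8  29.6 514.5 255.2  30.   52.9  24. ]
top platen [514.4 254.6  38.3 514.4 254.6  37.4  41.4 247. ]
scene valve [512.9 253.8  31.  512.9 254.1  30.   72.  477. ]
scene seal [515.9 256.   29.3 514.1 254.9  29.4  53.   79. ]
scene platen [515.  254.7  38.1 514.6 254.3  37.3  41.8 239. ]
(np.float64(21.89), array([ 471. , -225.7,   90. ]), array([-0.1,  0. ,  0.2]), 0.861, np.float64(0.0))
```

View pics/scene3.png

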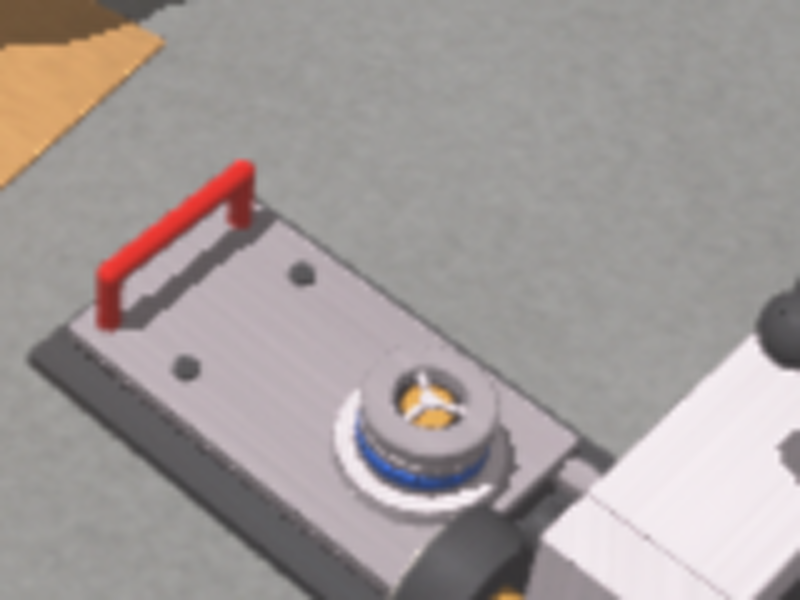

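The crop shows the valve sitting flush on the blue seal at crop (430,400), centred on the platen. Now the cap.

```bash
python3 - <<'E'
from h import *
from meas import *
pick(470.6,-226.5,4,130)
arm.move_pose([514,254.2,115],R1); arm.line_to([514,254.2,78],feed=100); print(st())
seat(514,254.2,77.5,71.5)
# to behind the handle, fingers shut
arm.move_pose([497,60,140],R1)
for n in("top","scene"):
    p,W=grab(n); 
    if n=="scene": save(p,"scene4.png",(270,180,430,300),5)
    for nm,c,z,r in(("cap",(514,254),(81,94),30),("valve",(514,254),(59,76),30),("platen",(514,254),(38,46),38)):
        try: print(n,nm,it(W,c,*z,r))
        except Exception as e: print(n,nm,e)
    pp=p.astype(int)
    m=(pp[...,0]>90)&(pp[...,1]<60)&(pp[...,2]<60)&(W[...,2]>50)&(W[...,2]<80)&(W[...,1]<200)&(W[...,1]>50)&(W[...,0]>430)&(W[...,0]<560)
    print(n,"bar",m.sum(),W[m].mean(0))
    # press frame tops
    m=(W[...,2]>255)&(W[...,2]<285)&(W[...,1]>380)&(W[...,1]<520)&(W[...,0]>350)&(W[...,0]<700)
    if m.sum()>20: print(n,"press",cv2.minAreaRect(W[m][:,:2].astype(np.float32)),W[m].mean(0))
print(st())
E
```

```text
grip (np.float64(23.06), array([ 471.3, -226.9,    5.6]), array([-1.2,  0.8,  5.9]), 0.678, np.float64(41.8))
(np.float64(26.0), array([514. , 253.8,  77.8]), array([-0.5,  1.4, -1.7]), 0.676, np.float64(43.4))
seat 74.69999999999999 -1.6927643326188602 5.997179930380009 (np.float64(27.0), array([514.1, 254.3,  75.6]), array([-2.5, -0.4,  6. ]), 0.682, np.float64(44.3))
top cap [514.  255.3  30.2 514.  255.1  29.5  86.2 571. ]
top valve [512.  246.1  28.3 513.9 255.2  29.8  66.7  29. ]
top platen [514.4 254.5  37.7 514.5 254.5  37.4  41.4 209. ]
top bar 0 [nan nan nan]
top press ((531.8961791992188, 416.7080078125), (66.60354614257812, 288.29058837890625), 84.74977111816406) [525.48647917 413.43148518 270.34307462]
scene cap [511.6 255.   31.8 513.  254.3  30.1  86.3 522. ]
scene valve [517.1 257.5  29.  514.5 255.3  29.   68.5 125. ]
scene platen [514.7 254.3  38.1 514.7 254.3  37.3  41.6 246. ]
scene bar 167 [500.44095506 107.15608432  66.87777754]
scene press ((530.7446899414062, 415.32501220703125), (66.9261474609375, 290.1952819824219), 84.28876495361328) [562.1096014  421.55967179 270.21243125]
(np.float64(28.77), array([497.1,  61.2, 139.4]), array([-0.5,  1.5,  0.1]), 0.857, np.float64(0.0))<stdin>:16: RuntimeWarning: Mean of empty slice.
  ret = um.true_divide(
```

View pics/scene4.png

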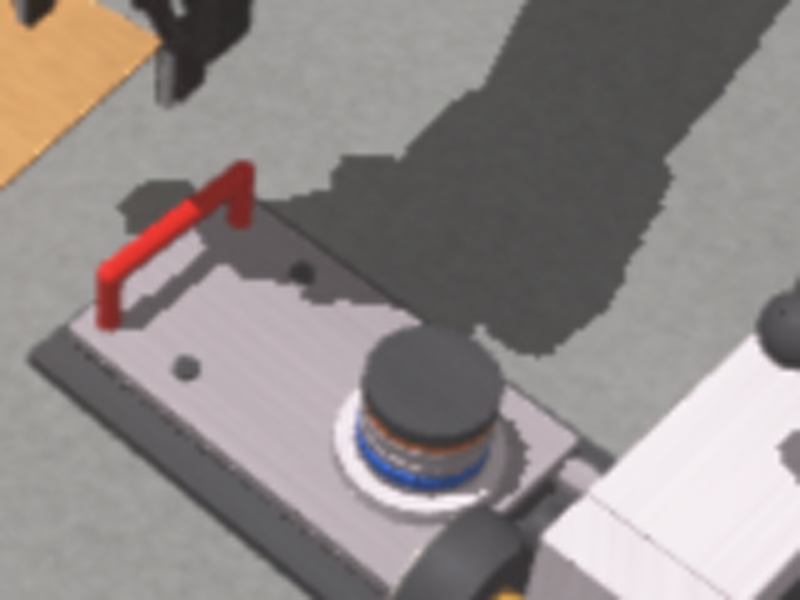

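The crop shows the finished stack (blue, steel, dark cap at (432,385)), centred within about 1 mm. Next I'll push the tray in with shut fingers at the handle.

```bash
python3 - <<'E'
from h import *
a=np.radians(6.0); d=np.array([np.sin(a),np.cos(a),0]); P=np.array([514.2,254.5,0])
l=np.array([d[1],-d[0],0])
Rs=[np.c_[s*d,np.cross([0,0,-1],s*d),[0,0,-1]] for s in(1,-1)]
q=arm.current_q(); sol=[(np.abs(planner.ik(P-205*d+[0,0,100],R)[5]),i) for i,R in enumerate(Rs)]; R=Rs[min(sol)[1]]
T=lambda s,z=46:list(P+s*d+[0,0,z])
arm.grip(0.0); arm.move_pose(T(-205,120),R); arm.line_to(T(-205),feed=120); print(st())
arm.line_to(T(-176),feed=60)
s=-176
while s<-155:
    s+=2; arm.line_to(T(s),feed=25); f=arm.current_contact_force()@d
    if f<-2: break
print("contact",s,f,st())
arm.line_to(T(-12),feed=50); s=-12; print(st(),arm.current_contact_force()@d)
while s<20:
    s+=1; arm.line_to(T(s),feed=15); f=arm.current_contact_force()@d
    if f<-14: break
print("stop",s,f,st())
E
```

```text
(np.float64(31.55), array([493.1,  50.7,  46.6]), array([1. , 0.8, 0.2]), -0.001, np.float64(0.0))
contact -166 -3.1493943364154227 (np.float64(33.43), array([496.8,  89.3,  46. ]), array([-0.3, -3.1, -0. ]), 0.002, np.float64(1.2))
(np.float64(36.67), array([513. , 242.5,  46. ]), array([ 2.7, -3.8, -1.2]), 0.001, np.float64(1.8)) -3.543556210512505
stop 0 -16.263737297609556 (np.float64(39.67), array([514. , 252.2,  45.9]), array([  0.7, -16.4,   4. ]), -0.003, np.float64(8.2))
```

```bash
python3 - <<'E'
from h import *
from meas import *
a=np.radians(6.0); d=np.array([np.sin(a),np.cos(a),0]); P=np.array([514.2,254.5,0])
arm.line_to(list(P-40*d+[0,0,46]),feed=50); arm.line_to(list(P-60*d+[0,0,160]),feed=150); arm.move_pose([400,60,220],R1)
p,W=grab("scene"); save(p,"scene5.png",(100,120,480,400),2.1); save(p,"stack5.png",(340,220,480,325),5.5)
pt,Wt=grab("top"); save(pt,"top5.png",s=1.4)
pp=p.astype(int)
m=(pp[...,0]>110)&(pp[...,1]<60)&(pp[...,2]<60)&(W[...,2]>55)&(W[...,2]<80)&(W[...,1]<330)&(W[...,1]>180)
print("bar",m.sum(),W[m].mean(0))
for c,n in(((574,-212),"pa"),((497,-344),"pb")): print(n,circ(Wt,c,5,60,30))
print(st())
E
```

```text
bar 194 [522.25177661 269.82331282  68.55225606]
pa [ 574.  -212.5   41.5  574.3 -212.5   40.8   17.5  502. ]
pb [ 497.5 -344.6   41.2  499.7 -345.5   39.1   17.6  565. ]
(np.float64(42.78), array([400.2,  60.3, 219.5]), array([-0. , -0.5, -0.1]), 0.0, np.float64(0.0))
```

View pics/stack5.png

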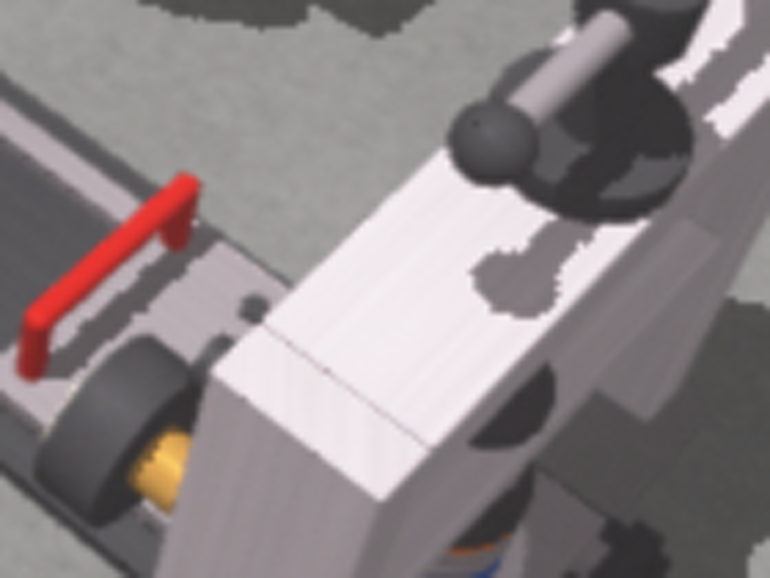

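View pics/top5.png

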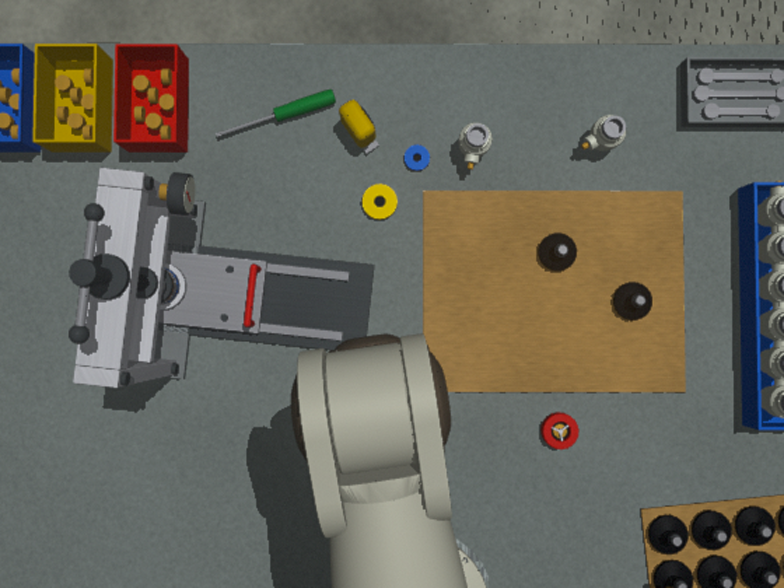

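The tray is in: the handle moved 163.6 mm and the press axis was about 162 mm away, with the force rising to 16 N at the stop. Both plugs are unmoved at (557,252) and (632,300). The stack is mostly hidden, so I'll check its centring from the arcs that still show.

```bash
python3 - <<'E'
from meas import *
p,W=grab("top"); save(p,"t6.png",(95,180,175,240),10)
from scipy.optimize import least_squares
c=np.array([531.3,417])
for nm,z0,z1,r in(("platen",39,45,38),("cap",83,90,30)):
    m=(np.hypot(W[...,0]-c[0],W[...,1]-c[1])<r+8)&(W[...,2]>z0)&(W[...,2]<z1)
    q=W[m][:,:2]; print(nm,len(q))
    if len(q)<15: continue
    # outer edge (low y) per x-bin
    b=np.round(q[:,0]/3); e=np.array([q[b==k][q[b==k][:,1].argmin()] for k in np.unique(b)])
    s=least_squares(lambda v:np.hypot(*(e-v).T)-r+.5,c,loss="soft_l1"); print(s.x,np.abs(s.fun).mean())
E
```

```text
platen 149
[532.00279793 419.00499071] 0.8060563375334818
cap 93
[531.19893934 418.98072952] 0.6998200601231552
```

View pics/t6.png

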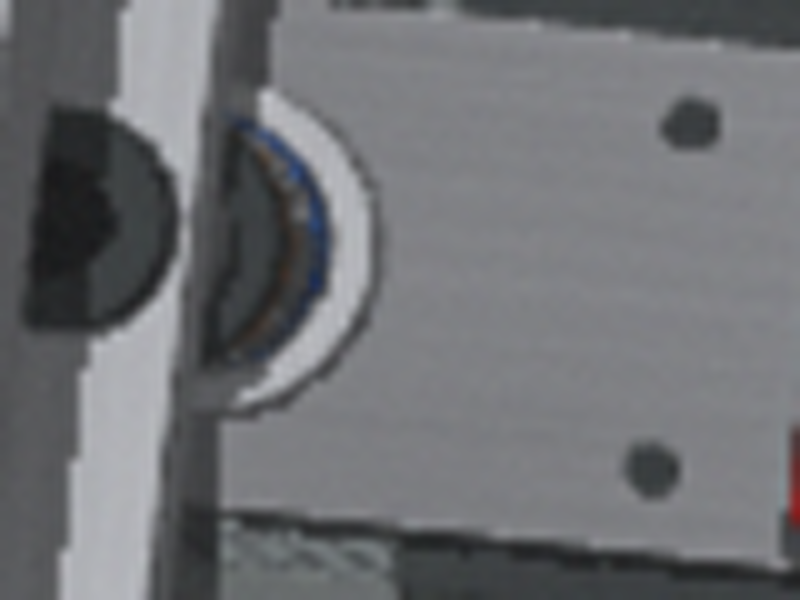

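The crop shows the stack's arcs (platen edge at (375,240), blue at (325,240), cap at (285,230)) concentric under the press. The cap and platen centres agree within 1 mm, so I'm handing in.

```bash
python3 -c "
from h import *
print(st()); print(ticket.sign_off())"
```

```text
(np.float64(42.83), array([400.1,  60.3, 219.5]), array([ 0.6, -0. , -0.4]), 0.001, np.float64(0.0))
the job is handed in; nothing more can be done
None
```

Job handed in at 42.8 s: seal, valve and cap are stacked on the platen, with cap and platen centres within about 1 mm; the tray is pushed in to its stop under the screw, and both plugs are still where they stood.

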